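# Raise the enclosure window to its mark

### The arm

A 6-joint arm with a two-finger parallel gripper is mounted at the origin on the work surface. World frame = base frame: x ahead of the robot, y to its left, z up, the work surface at z = 0. Lengths are in m, angles in rad, forces in N, time in s.
With the tool pointing down it reaches from about 0.375 to 0.9 m from the base axis. Payload 3.1 kg.
Tool frame: the origin (TCP) lies midway between the tips of the shut fingers; the grasp point (between the pads) lies 19 mm behind it; x points along the fingers, y is the direction in which the jaws open and shut, and the axes are right-handed (so a half turn about x gives the same grasp; the last joint's range is limited). The gripper opens to 87 mm and grips with 3 to 60 N. Pads are 19 mm wide; open, the fingers measure 117 mm over their backs; the gripper's body (75 mm by 190 mm) begins 51 mm behind the grasp point.
Start: joints at [-1.292, 0.527, 1.433, -0, 1.181, -0.178], TCP at [0.276, -0.561, 0.223] pointing down, gripper open.
Joint ranges: [-3.08, 3.08], [-0.75, 2.2], [0.22, 2.44], [-1.43, 4.57], [0, 2.65], [-2.85, 2.85]. Speed limits (rad/s): [2.79, 2.79, 3.14, 3.14, 3.14, 3.14].

### API

Orientations are given as a unit quaternion [x, y, z, w].
In Python, from rig import get_obs, imaging, robot gives the robot as it stands.
- The arm moves only by the shell command python3 -m inch 'ROWS' [FORCE]. ROWS is JSON, a list of rows, each a list of 3 entries, a list of its own where there are three numbers: the finger opening in mm, from 0 to 87, then the shift along the tool's x, y, z in mm, then the turn, a rotation vector about the tool's x, y, z in degrees. In form: [[grip, [dx, dy, dz], [wx, wy, wz]], ...]. A call has 1 to 12 rows; each row shifts and turns the pose as measured when the row begins, along the tool's axes as they then stand; what a row does not reach is not made up. A row lasts 1/8 s, in which the tool goes at most 62.5 mm and 10.7 degrees, less where a joint would pass 70% of its speed; a pose out of reach is approached as far as the arm can. A call with a gripper value outside its range is refused whole. The fingers move at their own pace and stop on an object; FORCE is the grip in N (left out, the last holds). Time passes only in rows, so rows that do not move let the fingers close. It gives the time, the measured TCP pose, the force and the opening at its end, in the units of the state.
- get_obs(): the state, without advancing time (a new reading comes with each control period).
- imaging.camera(name): name is "scene" or "top" or "wrist"; returns the picture (400x640x3 uint8, red, green, blue); there is no depth.
- imaging.camera_params(name): a dict with "camera_matrix" (3x3 intrinsics, pixels), "xyz" and "rotation" of the camera in the world. Camera axes: x right, y down, z forward; pixel columns grow to the right and rows downward; lengths in m; the calibration is good to about 2 mm. A picture is of the moment at which its call begins: read the wrist's pose just before it. camera_params takes no time and is no camera call; for the wrist camera it gives the pose at the moment of the call.
- robot.hand_in(): hands the job in, once; it reports no verdict.
Trained networks look in the newest picture that a camera, given by its name, has taken for a name from the list of things; names that differ only in an ending like _2 or _b are one class to them, and where a whole thing is asked for, a point or a joint stands for the part that bears it (a point fixed in the world has none). Each returns a list of dicts, best first, with "confidence" (0 to 1); they miss things now and then, are a little off and sometimes report something else, mostly with a low value. They report only what shows in the picture. A call takes as long as a camera call.
- imaging.cut_out(camera, target): "pixels" (400x640 bool, what is visible of it) and "box" ([centre column, centre row, width, height] in pixels, round what is visible of it).
- imaging.tip_of(camera, target): "pixel" ([column, row] in pixels: a listed point, or the origin of a listed thing).
The state is a dict: "time": time; "q": joint angles; "joint_velocities": joint speeds; "joint_torque": joint torques, N m; "position": TCP position; "tool_rot": TCP orientation; "ft_force": force on the tool from outside, world axes, zero at the start; "moment": the same for the moment, N m; "grip_width": finger opening in m.
Only numpy, scipy, OpenCV 4.12 (cv2) and the standard library are available. Lean on these libraries where they do the work, as an engineer would, in place of code of your own. Each camera call takes 0.05 s, during which the arm holds its last target. There are 200 camera calls.

### The job

With your fingertips, push the weighing enclosure's counterweighted window gently up from beneath its lip until the lip is level with the side points of the diamond-shaped clamp on the post (not the round clamp on the other post), then let go and leave the window standing there. Do not pinch or grip the lip, and leave the glassware and the other things around the enclosure where they are.

Things in the scene. Friction and masses are not known exactly. Their poses are not given: they have to be found in the camera images.
- screen: The fixed weighing enclosure: white floor plate 12 mm thick, two aluminium posts (26 mm square, 460 mm tall) centred 175 mm to either side, head rail on top, low clear side panels, clear upper front panel, open back. Origin on the table midway between the posts in the window's plane; x points into the enclosure (the window is worked from the -x side), y left along the front, z up.
- window (a joint): Height of the sliding window in m above its lowest position, 0 to 0.22, growing upward; lip_edge is this much above 100 mm over the table. It runs straight up and down between the posts and is counterweighted: it stays at any height where it is left, and moves under a push of about 2 to 6 N plus a drag that grows with speed.
- lip_edge (a point): Middle of the outer (robot-side) edge of the window's lip, half-way up its thickness. The lip is a level dark steel shelf along the window's bottom edge: 270 mm long along y, standing out 50 mm from the window, 12 mm thick (underside 6 mm below this point, upper face 6 mm above). Below it the front is open down to the floor plate. Axes as the enclosure's.
- diamond_clamp: The mark for the window's height: a black diamond-shaped clamp (square of 42 mm sides standing on its corner, 59 mm from point to point, 50 mm deep along x) fixed round one of the two posts, left or right. Origin at its centre, which is level with its two side points.
- round_clamp: A black round clamp of 50 mm diameter, 50 mm deep, round the other post: not the mark for this job. Origin at its centre.
- beaker: empty glass beaker, 68 mm across, 85 mm tall, standing inside the enclosure behind the window; bystander, origin at the centre of its underside
- reagent_jar: brown glass jar, 60 mm across, 75 mm tall, standing inside the enclosure behind the window; bystander, origin under its centre
- tube_rack: white tube rack, 75 x 130 mm, 90 mm tall, outside the enclosure on its left; bystander, origin under its centre
- wash_bottle: white bottle, 68 mm across, 170 mm tall, outside the enclosure on its right; bystander, origin under its centre
- dishes: low round stack of clear dishes, 88 mm across, 30 mm tall, in front of the left post; bystander, origin under its centre
- vial: small glass vial, 26 mm across, 45 mm tall, in front of the right post; bystander, origin under its centre
- tip_box: grey box, 85 x 120 mm, 50 mm tall, to the right of the enclosure's front; bystander, origin under its centre

How it is judged:
On the way, in this order (a step that is already met when the one before it is completed fails the run):
1. the fingers push the lip from beneath while it is still more than 20 mm below the mark (contact force between the fingers and window_c4 above 1 N and contact force between the fingers and window_c5 below 0.5 N and z of lip_edge in the frame of diamond_clamp below -0.02 m), for 0.1 s.
2. the fingers, still pushing from beneath, bring the lip level with the diamond's side points (contact force between the fingers and window_c4 above 0.3 N and z of lip_edge in the frame of diamond_clamp above -0.01 m).
At the end, for the whole second after the job is handed in: The lip's outer edge (mid-thickness) is within 6 mm of the height of the diamond clamp's centre, the window stands still, and every bystander is within 25 mm of where it started (z of lip_edge in the frame of diamond_clamp between -0.006 and 0.006 m and velocity of joint window between -0.01 and 0.01 m/s and distance of each of beaker, reagent_jar, tube_rack, wash_bottle, dishes, vial, tip_box from where it was at the start of the episode below 0.025 m); the robot touches nothing.
It fails at once if the lip is pinched between the fingers (pressed on its upper face and underside at once) (contact force between the fingers and window_c4 above 1 N and contact force between the fingers and window_c5 above 1 N).
It fails at once if the window is thrown up or slammed (faster than 0.4 m/s) (velocity of joint window above 0.4 m/s or velocity of joint window below -0.4 m/s).
It fails at once if a bystander is lifted, carried or knocked (moved more than 25 mm) (distance of any of beaker, reagent_jar, tube_rack, wash_bottle, dishes, vial, tip_box from where it was at the start of the episode above 0.025 m).
It also fails if it takes over 42 s, if anything falls off the work surface, if the arm or the gripper's body presses on something with over 40 N, if the wrist force passes 120 N, or if a joint passes its speed limit or range.

## Working session

There is one attempt and no reset: what is moved stays moved. The work goes in short steps, Python scripts to look and compute and a shell command to move; the robot and the scene stay as the last step left them, time stands still between calls to the robot, and variables do not carry over. Pictures are saved under pics/ and viewed, about 8 in all and at most 12, crops included, and the job is handed in when it is done.

```bash
mkdir -p pics; ls; python3 - <<'E'
from rig import get_obs, imaging, robot
import cv2, numpy as np
o=get_obs(); print(o)
for c in ("scene","top"):
    im=imaging.camera(c); cv2.imwrite(f"pics/{c}0.png",im[:,:,::-1])
    p=imaging.camera_params(c); print(c,p)
    for t in ("lip_edge","diamond_clamp","round_clamp","screen","dishes","vial","tip_box","wash_bottle","tube_rack"):
        print(t,[(np.round(d["pixel"],1).tolist(),round(d["confidence"],2)) for d in imaging.tip_of(c,t)[:3]])
E
```

```text
pics
{'time': 0.0, 'q': array([-1.29252724e+00,  5.28493009e-01,  1.43391972e+00, -2.68533832e-06,
        1.18138586e+00, -1.78500897e-01]), 'joint_velocities': array([-0.00058967,  0.00159639,  0.00027002,  0.00147221, -0.0004997 ,
        0.00097994]), 'joint_torque': array([-1.14366518e-03, -4.40051544e+01, -1.76591581e+01,  6.32037409e-02,
        5.82315505e-02, -1.59354522e-04]), 'position': array([ 0.2754754 , -0.5601889 ,  0.22154961]), 'tool_rot': array([-0.68870529, -0.16087149,  0.68878482, -0.15931369]), 'ft_force': array([ 0.2613601 , -0.12182828,  0.43585872]), 'moment': array([-0.05767727,  0.00279151, -0.00810777]), 'grip_width': 0.08710520813567076}
scene {'camera_matrix': array([[493.1620819 ,   0.        , 316.85379895],
       [  0.        , 493.1620819 , 199.72977284],
       [  0.        ,   0.        ,   1.        ]]), 'xyz': array([0.50927378, 0.73004635, 1.18901957]), 'rotation': array([-0.07346383,  0.94866242, -0.30720493,  0.01636497])}
lip_edge [([313.7, 178.4], 0.59)]
diamond_clamp [([287.2, 200.5], 0.56)]
round_clamp [([302.7, 108.9], 0.42)]
screen [([300.3, 203.9], 0.63)]
dishes []
vial [([301.5, 202.4], 0.72), ([326.7, 164.6], 0.66)]
tip_box [([352.3, 133.4], 0.81), ([301.9, 139.1], 0.52)]
wash_bottle [([301.4, 139.8], 0.41)]
tube_rack [([301.0, 296.4], 0.97)]
top {'camera_matrix': array([[387.07894511,   0.        , 327.20833316],
       [  0.        , 387.07894511, 203.89389697],
       [  0.        ,   0.        ,   1.        ]]), 'xyz': array([0.46405741, 0.02290578, 1.0726484 ]), 'rotation': array([ 0.7074718 , -0.70050919,  0.06900133, -0.06331939])}
lip_edge [([374.0, 211.7], 0.96)]
diamond_clamp [([302.1, 189.0], 0.8)]
round_clamp [([451.1, 179.1], 0.76)]
screen [([367.4, 201.0], 0.74)]
dishes [([376.7, 211.6], 0.42)]
vial [([428.3, 220.8], 0.59)]
tip_box [([485.5, 247.4], 0.7)]
wash_bottle [([456.8, 189.5], 0.85)]
tube_rack [([257.8, 221.9], 0.68)]
```

View pics/scene0.png

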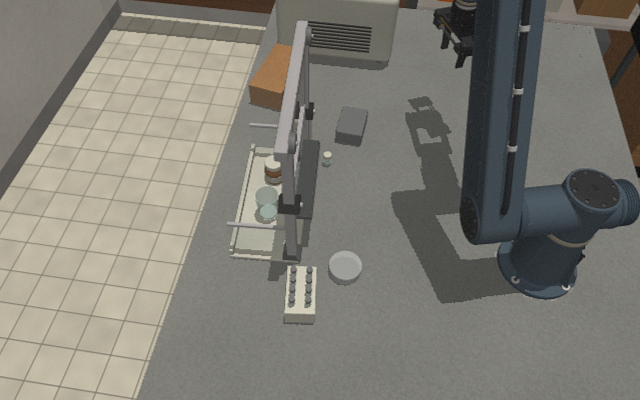

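View pics/top0.png

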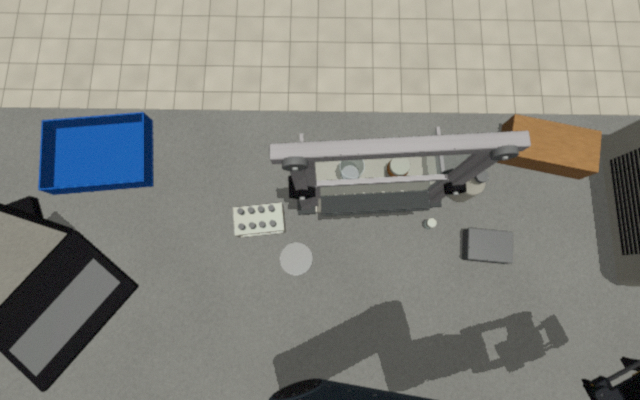

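The scene view shows the diamond clamp on the left post (about 290,202) and the round one on the right post (309,110). In the top view the diamond is at (302,189) and the lip is the dark strip from (320,203) to (440,203). The dishes are at (296,259) and the vial at (431,223).

```bash
cat > h.py <<'E'
import numpy as np
from scipy.spatial.transform import Rotation as R
from rig import get_obs, imaging, robot
def ray(c,px,p=None):
    p=p or imaging.camera_params(c); d=np.linalg.solve(p["camera_matrix"],[px[0],px[1],1])
    r=np.array(p["rotation"]); M=R.from_quat(r).as_matrix()
    d=M@d; return np.array(p["xyz"]),d/np.linalg.norm(d)
def atz(c,px,z,p=None):
    o,d=ray(c,px,p); return o+d*(z-o[2])/d[2]
def tri(rs):
    A=sum(np.eye(3)-np.outer(d,d) for o,d in rs); b=sum((np.eye(3)-np.outer(d,d))@o for o,d in rs)
    X=np.linalg.solve(A,b); return X,[np.linalg.norm(np.cross(d,X-o))*1e3 for o,d in rs]
def proj(c,X,p=None):
    p=p or imaging.camera_params(c); M=R.from_quat(p["rotation"]).as_matrix()
    v=p["camera_matrix"]@(M.T@(np.array(X)-p["xyz"])); return v[:2]/v[2]
E
python3 - <<'E'
from h import *
np.set_printoptions(precision=3,suppress=True)
import cv2
for c in ("scene","top"):
    im=imaging.camera(c)
    for t in ("diamond_clamp","round_clamp","lip_edge","dishes"):
        for d in imaging.cut_out(c,t)[:2]:
            print(c,t,d["box"],d["confidence"],d["pixels"].sum())
            if d["confidence"]>.5 and d["pixels"].any(): print(cv2.minAreaRect(np.argwhere(d["pixels"])[:,::-1].astype(np.float32)))
print("diam",tri([ray("scene",(287.2,200.5)),ray("top",(302.1,189))]))
print("lip",tri([ray("scene",(313.7,178.4)),ray("top",(374,211.7))]))
print("round",tri([ray("scene",(309,110)),ray("top",(456,188))]))
print("lip corners z.1+", atz("top",(319,214),.106),atz("top",(441,208),.106))
print("dish",atz("top",(296,259),.03),"vial",atz("top",(431,223),.045),"box",atz("top",(465,246),.05))
s=get_obs(); print(R.from_quat(s["tool_rot"]).as_matrix())
wp=imaging.camera_params("wrist"); M=R.from_quat(s["tool_rot"]).as_matrix()
print("wristcam in tool",M.T@(wp["xyz"]-s["position"]),M.T@R.from_quat(wp["rotation"]).as_matrix())
im=imaging.camera("scene")[80:280,220:380]; cv2.imwrite("pics/sc.png",cv2.resize(im[:,:,::-1],None,fx=3,fy=3,interpolation=2))
E
```

```text
scene diamond_clamp [289.9, 204.2, 25.6, 24.1] 0.66 348
((289.0, 204.5), (19.0, 26.0), 90.0)
scene diamond_clamp [299.6, 293.7, 31.6, 62.8] 0.35 1673
scene round_clamp [308.0, 112.7, 10.4, 13.2] 0.64 111
((309.0, 111.5), (15.0, 8.0), 90.0)
scene lip_edge [305.6, 162.0, 30.7, 117.4] 0.95 1860
((305.3729248046875, 161.8975372314453), (24.263580322265625, 115.07093048095703), 5.19442892074585)
scene lip_edge [273.4, 170.8, 18.8, 30.7] 0.55 395
((272.0, 169.5), (29.0, 16.0), 90.0)
scene dishes [343.4, 266.6, 30.2, 39.1] 0.71 911
((344.5, 267.0), (32.55099868774414, 34.03059005737305), 9.462322235107422)
top diamond_clamp [303.1, 187.8, 25.3, 21.2] 0.7 300
((299.9310607910156, 190.32760620117188), (30.59440040588379, 17.463756561279297), 23.198591232299805)
top round_clamp [399.2, 169.3, 261.4, 91.8] 0.21 14706
top dishes [296.8, 259.5, 28.9, 32.6] 0.85 865
((296.0, 258.0), (32.0, 32.0), 90.0)
top dishes [381.3, 191.8, 132.4, 40.8] 0.25 4276
diam (array([0.659, 0.072, 0.249]), [np.float64(6.498975199061145), np.float64(6.498975199061321)])
lip (array([ 0.627, -0.1  ,  0.126]), [np.float64(1.687103830242081), np.float64(1.6871038302419143)])
round (array([ 0.67 , -0.28 ,  0.206]), [np.float64(0.7299626302903204), np.float64(0.7299626302900785)])
lip corners z.1+ [0.621 0.036 0.106] [ 0.64  -0.274  0.106]
dish [0.511 0.097 0.03 ] vial [ 0.61  -0.264  0.045] box [ 0.549 -0.35   0.05 ]
[[ 0.     0.441 -0.897]
 [-0.    -0.897 -0.441]
 [-1.     0.     0.   ]]
wristcam in tool [-0.162 -0.001 -0.075] [[-0.    -0.276  0.961]
 [ 1.    -0.001  0.   ]
 [ 0.001  0.961  0.276]]
```

View pics/sc.png

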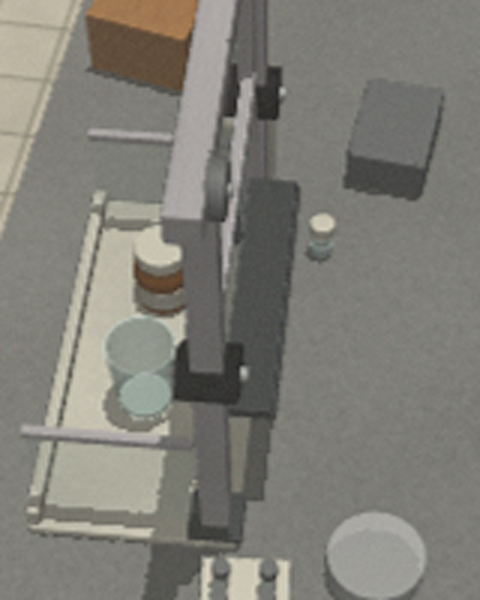

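The diamond is on the left post at a height of about 0.25 m, and the lip is near (0.63, -0.10). Next I stage the arm in front with the fingers shut.

```bash
python3 -m inch '[[0,[-10,-38,-39],[0,0,0]],[0,[-10,-38,-39],[0,0,0]],[0,[-10,-38,-39],[0,0,0]],[0,[-10,-38,-39],[0,0,0]],[0,[-10,-38,-39],[0,0,0]],[0,[-10,-38,-39],[0,0,0]],[0,[-10,-38,-39],[0,0,0]],[0,[-10,-38,-39],[0,0,0]]]' 10; python3 -c "
from rig import get_obs
s=get_obs();print(s['q'],s['position'],s['time'])"
```

```text
time: 2.55
position: [0.4259, -0.1438, 0.3042]
tool_rot: [0.691, 0.155, -0.688, 0.159]
ft_force: [2.0, -0.3, 0.1]
grip_width: 0.0151
[-5.74641902e-01  1.81454665e-01  1.74373456e+00 -7.12968773e-04
  1.21049565e+00  5.48983917e-01] [ 0.42592485 -0.14380559  0.30415208] 2.55
```

```bash
python3 -m inch '[[0,[0,0,-16],[0,10,0]],[0,[3,0,-16],[0,10,0]],[0,[5,0,-15],[0,10,0]],[0,[8,0,-14],[0,10,0]]]'; python3 -c "
from rig import get_obs
from h import *
s=get_obs();print(s['q'],s['position'],s['time']);print(R.from_quat(s['tool_rot']).as_matrix().round(3))"
```

```text
time: 3.05
position: [0.4898, -0.1056, 0.3102]
tool_rot: [0.888, 0.208, -0.397, 0.103]
ft_force: [0.1, 0.7, 0.0]
grip_width: 0.0002
[-0.87259285  0.15100769  2.0254286   0.88914789  0.97509404 -0.30311692] [ 0.4898268  -0.10556466  0.31016406] 3.05
[[ 0.598  0.451 -0.662]
 [ 0.287 -0.892 -0.349]
 [-0.748  0.018 -0.663]]
```

```bash
python3 -m inch '[[0,[11,0,-12],[0,10,0]],[0,[13,0,-10],[0,10,0]],[0,[14,0,-8],[0,10,0]],[0,[15,0,-5],[0,10,0]],[0,[6,0,-2],[0,8,0]]]'; python3 - <<'E'
from h import *
import cv2
s=get_obs();print(s['q'],s['position'],s['time']);print(R.from_quat(s['tool_rot']).as_matrix().round(3))
im=imaging.camera("wrist"); cv2.imwrite("pics/w1.png",im[:,:,::-1]); 
for t in ("lip_edge","diamond_clamp","round_clamp"):
  print(t,imaging.tip_of("wrist",t)[:2],[(d["box"],d["confidence"]) for d in imaging.cut_out("wrist",t)[:2]])
E
```

```text
time: 3.68
position: [0.5549, -0.0781, 0.3152]
tool_rot: [0.974, 0.227, 0.011, 0.016]
ft_force: [0.4, 0.9, 0.0]
grip_width: 0.0008
[-0.96922967  0.72262702  2.26835226  1.71455954  1.56355105 -1.45828062] [ 0.55492043 -0.07810313  0.31523412] 3.675
[[ 0.897  0.442  0.029]
 [ 0.442 -0.896 -0.026]
 [ 0.014  0.037 -0.999]]
lip_edge [] [([403.4, 289.4, 306.4, 106.8], 0.87), ([219.1, 234.1, 33.3, 15.0], 0.68)]
diamond_clamp [] [([215.8, 236.8, 48.5, 27.7], 0.71)]
round_clamp [] []
```

View pics/w1.png

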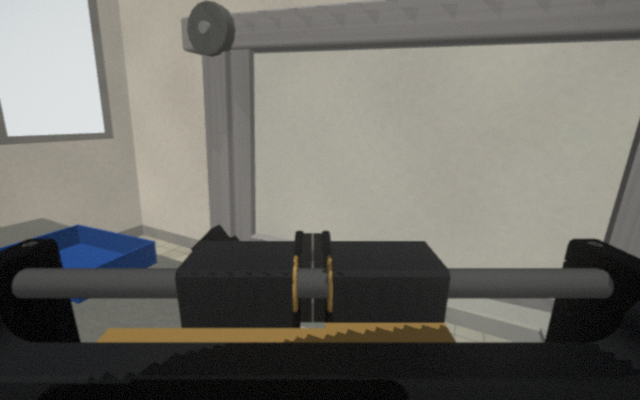

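The wrist view shows the left post (column about 230) with the diamond's top corner just visible at (213,228). The gripper hides everything below, so I lower the tool.

```bash
python3 -m inch '[[0,[-3,17,40],[0,0,0]],[0,[-3,17,40],[0,0,0]],[0,[-3,17,40],[0,0,0]]]'; python3 - <<'E'
from h import *
import cv2
s=get_obs();print(s['q'],s['position'],s['time']);print(R.from_quat(s['tool_rot']).as_matrix().round(3))
im=imaging.camera("wrist"); cv2.imwrite("pics/w2.png",im[:,:,::-1]); print(imaging.camera_params("wrist"))
for t in ("lip_edge","diamond_clamp","round_clamp"):
  print(t,imaging.tip_of("wrist",t)[:2],[(d["box"],d["confidence"]) for d in imaging.cut_out("wrist",t)[:2]])
E
```

```text
time: 4.4
position: [0.5729, -0.1308, 0.2068]
tool_rot: [0.973, 0.23, 0.012, 0.029]
ft_force: [0.9, -1.2, 0.2]
grip_width: 0.0004
[-1.00849127  0.98793796  2.13013598  1.66951482  1.57896284 -1.60922387] [ 0.57290932 -0.1307972   0.20676951] 4.4
[[ 0.894  0.446  0.037]
 [ 0.447 -0.893 -0.051]
 [ 0.01   0.062 -0.998]]
{'camera_matrix': array([[321.48745588,   0.        , 312.20039287],
       [  0.        , 321.48745588, 198.42148785],
       [  0.        ,   0.        ,   1.        ]]), 'xyz': array([ 0.42570801, -0.20141725,  0.27609483]), 'rotation': array([ 0.68663105, -0.4042604 ,  0.33970716, -0.4997103 ])}
lip_edge [{'pixel': [304.0, 312.8], 'confidence': 0.8}] [([364.2, 232.8, 368.4, 222.8], 0.57)]
diamond_clamp [{'pixel': [174.3, 137.8], 'confidence': 0.86}] [([163.8, 141.8, 55.4, 60.9], 0.81)]
round_clamp [] [([588.0, 239.8, 104.1, 62.2], 0.72)]
```

View pics/w2.png

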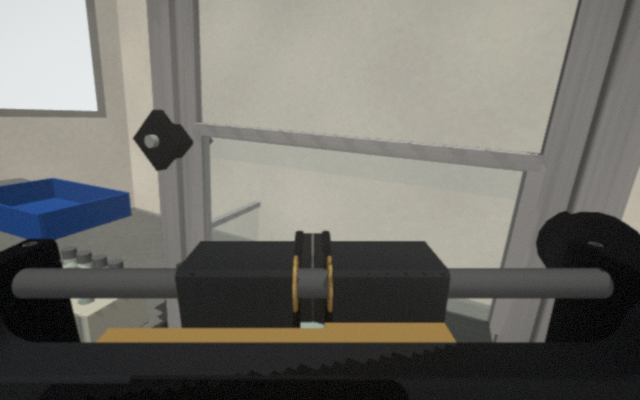

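The wrist view shows the diamond whole, with side points at (134,140) and (192,141) and its knob near (152,141). The lip is hidden behind the gripper.

```bash
python3 - <<'E'
from h import *
import cv2
np.set_printoptions(precision=4,suppress=True)
wp=imaging.camera_params("wrist")
for k in ((151.5,141.5),): print("knob",tri([ray("scene",(301,204.3)),ray("wrist",k,wp)]))
print("net ctr scene/wrist/top",tri([ray("scene",(289.9,202)),ray("wrist",(174.3,137.8),wp),ray("top",(302,189))]))
m=imaging.camera("wrist"); t=imaging.camera("top")
a=cv2.resize(m[80:200,100:260],None,fx=4,fy=4,interpolation=2)
b=cv2.resize(t[130:240,260:480],None,fx=2.9,fy=2.9,interpolation=2)
out=np.zeros((a.shape[0]+b.shape[0],max(a.shape[1],b.shape[1]),3),np.uint8)
out[:a.shape[0],:a.shape[1]]=a; out[a.shape[0]:,:b.shape[1]]=b
print(out.shape)
cv2.imwrite("pics/c1.png",out[...,::-1])
E
```

```text
knob (array([0.632 , 0.0737, 0.2448]), [np.float64(0.8974217670924727), np.float64(0.8974217670926201)])
net ctr scene/wrist/top (array([0.6563, 0.0724, 0.2467]), [np.float64(2.9589469068308034), np.float64(0.14149598427420887), np.float64(2.959418349058882)])
(799, 640, 3)
```

View pics/c1.png

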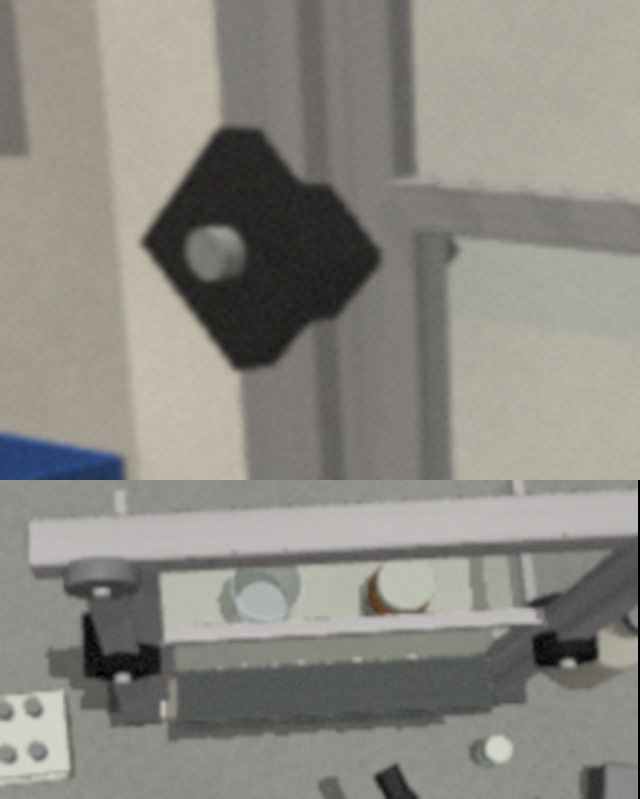

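```bash
python3 -m inch '[[0,[15,0,0],[2,0,8]],[0,[15,2,0],[1.5,0,8]],[0,[0,0,30],[0,0,0]],[0,[0,0,30],[0,0,0]],[0,[0,0,25],[0,0,0]],[0,[0,0,10],[0,0,0]]]'; python3 - <<'E'
from h import *
import cv2
np.set_printoptions(precision=4,suppress=True)
s=get_obs();print(s['q'],s['position'],s['time'],s['ft_force']);print(R.from_quat(s['tool_rot']).as_matrix().round(3))
a=imaging.camera("scene")[60:280,220:440]; cv2.imwrite("pics/s2.png",cv2.resize(a[...,::-1],None,fx=2.7,fy=2.7,interpolation=2))
w=imaging.camera("wrist"); cv2.imwrite("pics/w3.png",w[...,::-1])
for c in ("scene","wrist"): print(c,imaging.tip_of(c,"lip_edge")[:2])
E
```

```text
time: 5.6
position: [0.6033, -0.1176, 0.1179]
tool_rot: [0.996, 0.089, 0.011, -0.001]
ft_force: [0.1, -0.6, 0.3]
grip_width: 0.0009
[-0.8402  1.274   2.1907  2.0943  1.7601 -1.849 ] [ 0.6033 -0.1176  0.1179] 5.6 [ 0.0945 -0.5615  0.2861]
[[ 0.984  0.176  0.022]
 [ 0.176 -0.984  0.004]
 [ 0.023 -0.    -1.   ]]
scene [{'pixel': [314.4, 176.4], 'confidence': 0.62}]
wrist [{'pixel': [294.4, 219.0], 'confidence': 0.77}]
```

View pics/s2.png

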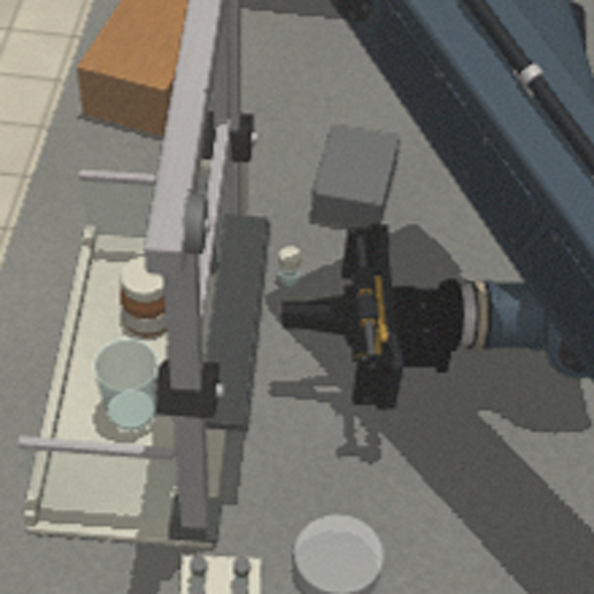

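View pics/w3.png

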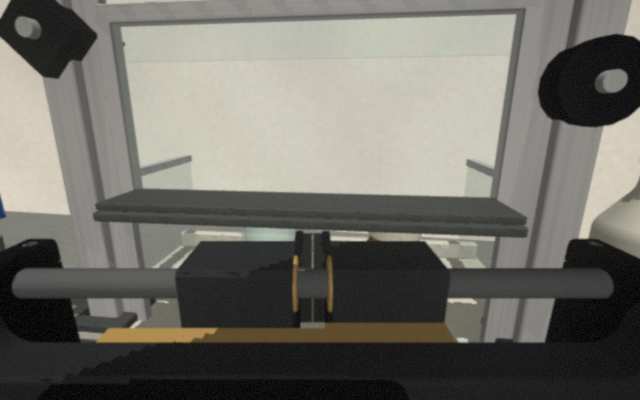

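The wrist view now shows the lip's outer edge from (96,217) to (526,232), in front of and above the fingertips. The scene view shows the dishes and vial untouched.

```bash
cat >> h.py <<'E'
from scipy.optimize import fsolve
def lip(pl,pr,wp):
    o,a=ray("wrist",pl,wp); _,b=ray("wrist",pr,wp)
    f=lambda t:[np.linalg.norm(a*t[0]-b*t[1])-.27,a[2]*t[0]-b[2]*t[1]]
    t=fsolve(f,[.3,.3]); return o+a*t[0],o+b*t[1]
E
python3 - <<'E'
from h import *
np.set_printoptions(precision=4,suppress=True)
wp=imaging.camera_params("wrist"); L,Rr=lip((96,217),(526,232),wp); print(L,Rr,(L+Rr)/2)
print("knob",tri([ray("scene",(301,204.3)),ray("wrist",(28,27),wp)]))
print("lip tri",tri([ray("scene",(314.,177.4)),ray("top",(374,211.7)),ray("wrist",(294.4,219),wp)]))
E
```

```text
[0.6167 0.0319 0.1251] [ 0.6363 -0.2374  0.1251] [ 0.6265 -0.1027  0.1251]
knob (array([0.6326, 0.0734, 0.2454]), [np.float64(0.021063731615763304), np.float64(0.021063731615788128)])
lip tri (array([ 0.6263, -0.1011,  0.1288]), [np.float64(1.9136964343546796), np.float64(1.9616068293012776), np.float64(0.5349460358197697)])
```

```bash
python3 -m inch '[[0,[0,0,20],[0,0,0]],[0,[0,0,14],[0,0,0]],[0,[25,0,0],[0,0,0]],[0,[25,0,0],[0,0,0]],[0,[0,0,0],[0,0,0]]]'; python3 -c "
from h import *
s=get_obs();print(s['q'].round(3));print(R.from_quat(s['tool_rot']).as_matrix().round(3))"
```

```text
time: 6.42
position: [0.6543, -0.1102, 0.0902]
tool_rot: [0.996, 0.087, 0.014, -0.0]
ft_force: [-0.2, -0.1, -0.1]
grip_width: 0.0004
[-0.721  1.28   2.063  2.231  1.723 -1.731]
[[ 0.984  0.174  0.027]
 [ 0.173 -0.985  0.003]
 [ 0.027  0.001 -1.   ]]
```

Under the lip. Raise slowly to find contact.

```bash
python3 -m inch '[[0,[0,0,-8],[0,0,0]],[0,[0,0,-6],[0,0,0]],[0,[0,0,-4],[0,0,0]],[0,[0,0,-4],[0,0,0]]]'; python3 -m inch '[[0,[0,0,-5],[0,0,0]],[0,[0,0,-5],[0,0,0]],[0,[0,0,-5],[0,0,0]]]'
```

```text
time: 6.92
position: [0.652, -0.1109, 0.1116]
tool_rot: [0.996, 0.086, 0.01, -0.001]
ft_force: [4.3, 1.4, -6.0]
grip_width: 0.0003
time: 7.3
position: [0.6518, -0.1109, 0.1243]
tool_rot: [0.996, 0.086, 0.006, -0.002]
ft_force: [5.1, 0.9, -6.3]
grip_width: 0.0005
```

```bash
python3 -m inch '[[0,[0,0,-6],[0,0,0]],[0,[0,0,-6],[0,0,0]],[0,[0,0,-6],[0,0,0]],[0,[0,0,-6],[0,0,0]],[0,[0,0,-6],[0,0,0]],[0,[0,0,-6],[0,0,0]],[0,[0,0,-6],[0,0,0]],[0,[0,0,-6],[0,0,0]],[0,[0,0,-6],[0,0,0]],[0,[0,0,-6],[0,0,0]],[0,[0,0,-6],[0,0,0]],[0,[0,0,-6],[0,0,0]]]';python3 - <<'E'
from h import *
import cv2
s=get_obs();print(s['q'].round(3));print(R.from_quat(s['tool_rot']).as_matrix().round(3))
w=imaging.camera("wrist"); cv2.imwrite("pics/w4.png",w[...,::-1]); print(imaging.camera_params("wrist")["xyz"])
print(imaging.tip_of("wrist","lip_edge")[:1],imaging.tip_of("wrist","diamond_clamp")[:1])
E
```

```text
time: 8.8
position: [0.6509, -0.111, 0.1999]
tool_rot: [0.996, 0.086, 0.004, -0.001]
ft_force: [4.7, 0.2, -7.0]
grip_width: 0.0003
[-0.729  1.015  2.166  2.239  1.603 -1.6  ]
[[ 0.985  0.172  0.007]
 [ 0.172 -0.985  0.003]
 [ 0.008 -0.002 -1.   ]]
[ 0.48953204 -0.13815711  0.27534499]
[{'pixel': [281.8, 238.4], 'confidence': 0.89}] [{'pixel': [27.7, 159.8], 'confidence': 0.94}]
```

View pics/w4.png

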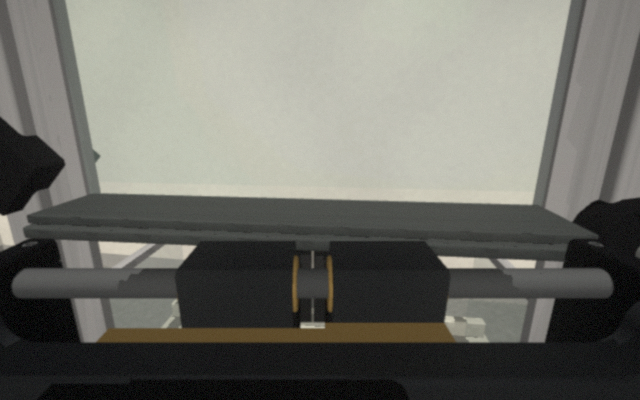

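The wrist view shows the lip resting on the fingertips, with its outer edge at about (282,233). The diamond is at the left, its side point near (63,165).

```bash
python3 - <<'E'
from h import *
np.set_printoptions(precision=4,suppress=True)
wp=imaging.camera_params("wrist")
def atplane(px,P,n=np.array([.997,.073,0])):  # screen x axis
    o,d=ray("wrist",px,wp); return o+d*(n@(np.array(P)-o))/(n@d)
P=(.6265,-.1027,0)
for r in (226,233,238.4,241): print(r,atplane((281.8,r),P))
print("corner L top/bot",atplane((27,217),P),atplane((27,236),P),"R",atplane((597,236),P))
print("diamond net",tri([ray("scene",(289.9,202)),ray("wrist",(27.7,159.8),wp)]))
print("right rear pt",atplane((63,165),(.684,.043,0)), "right front", atplane((40,140),(.634,.043,0)))
E
```

```text
226 [ 0.6263 -0.0999  0.223 ]
233 [ 0.6263 -0.0998  0.2195]
238.4 [ 0.6263 -0.0997  0.2167]
241 [ 0.6263 -0.0997  0.2154]
corner L top/bot [0.6167 0.0306 0.2231] [0.6165 0.0332 0.2127] R [ 0.6362 -0.2357  0.2233]
diamond net (array([0.6584, 0.0724, 0.2458]), [np.float64(1.3387873237406935), np.float64(1.3387873237408847)])
right rear pt [0.6817 0.0746 0.2378] right front [0.6347 0.0337 0.26  ]
```

```bash
python3 -m inch '[[0,[0,0,-6],[0,0,0]],[0,[0,0,-6],[0,0,0]],[0,[0,0,-5],[0,0,0]],[0,[0,0,-3],[0,0,0]],[0,[0,0,-2],[0,0,0]]]';python3 - <<'E'
from h import *
import cv2
np.set_printoptions(precision=4,suppress=True)
w=imaging.camera("wrist"); cv2.imwrite("pics/w5.png",cv2.resize(w[130:290,:],None,fx=1.25,fy=2.5)[...,::-1]); wp=imaging.camera_params("wrist")
p=imaging.tip_of("wrist","lip_edge")[0]; d=imaging.tip_of("wrist","diamond_clamp"); print(p,d[:1])
o,v=ray("wrist",p["pixel"],wp); n=np.array([.997,.073,0]); print("lip",o+v*(n@([.6265,-.1027,0]-o))/(n@v))
if d: print("diam",tri([ray("scene",(289.9,202)),ray("wrist",d[0]["pixel"],wp)]))
E
```

```text
time: 9.57
position: [0.6506, -0.111, 0.223]
tool_rot: [0.996, 0.087, 0.004, -0.001]
ft_force: [4.6, 0.7, -5.1]
grip_width: 0.0003
{'pixel': [285.2, 240.9], 'confidence': 0.75} [{'pixel': [38.1, 195.7], 'confidence': 0.76}]
lip [ 0.6264 -0.1013  0.2378]
diam (array([0.6586, 0.0714, 0.2445]), [np.float64(1.2914415861472446), np.float64(1.291441586147318)])
```

View pics/w5.png

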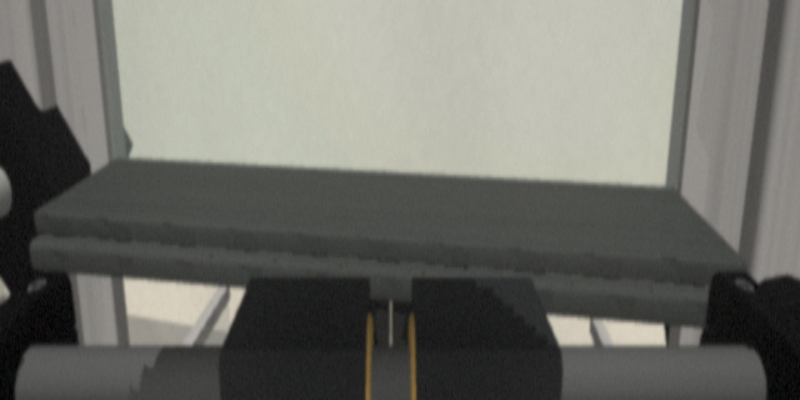

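```bash
python3 -m inch '[[0,[0,0,-3],[0,0,0]],[0,[0,0,-1.5],[0,0,0]],[0,[0,0,0],[0,0,0]]]'; python3 -m inch '[[0,[0,0,10],[0,0,0]],[0,[0,0,20],[0,0,0]],[0,[-35,0,10],[0,0,0]],[0,[-45,0,0],[0,0,0]],[0,[0,0,-8],[0,0,0]],[0,[0,0,0],[0,0,0]]]';python3 - <<'E'
from h import *
import cv2
np.set_printoptions(precision=4,suppress=True)
print(get_obs()['q'])
w=imaging.camera("wrist"); cv2.imwrite("pics/w6.png",w[...,::-1]); wp=imaging.camera_params("wrist")
p=imaging.tip_of("wrist","lip_edge")[0]; d=imaging.tip_of("wrist","diamond_clamp"); print(p,d[:1])
o,v=ray("wrist",p["pixel"],wp); n=np.array([.997,.073,0]); print("lip",o+v*(n@([.6265,-.1027,0]-o))/(n@v))
if d: print("diam",tri([ray("scene",(289.9,202)),ray("wrist",d[0]["pixel"],wp)]))
E
```

```text
time: 10.1
position: [0.6505, -0.111, 0.2276]
tool_rot: [0.996, 0.087, 0.004, -0.002]
ft_force: [4.2, 0.2, -5.3]
grip_width: 0.0005
time: 10.85
position: [0.5704, -0.1263, 0.2011]
tool_rot: [0.996, 0.085, 0.018, -0.001]
ft_force: [-1.4, 0.3, -0.2]
grip_width: 0.0001
[-0.9345  1.1213  2.3249  2.0086  1.7403 -1.8475]
{'pixel': [294.1, 154.6], 'confidence': 0.82} [{'pixel': [107.1, 150.2], 'confidence': 0.87}]
lip [ 0.6265 -0.1027  0.2464]
diam (array([0.6585, 0.0718, 0.2442]), [np.float64(1.7225022101574463), np.float64(1.7225022101573806)])
```

View pics/w6.png

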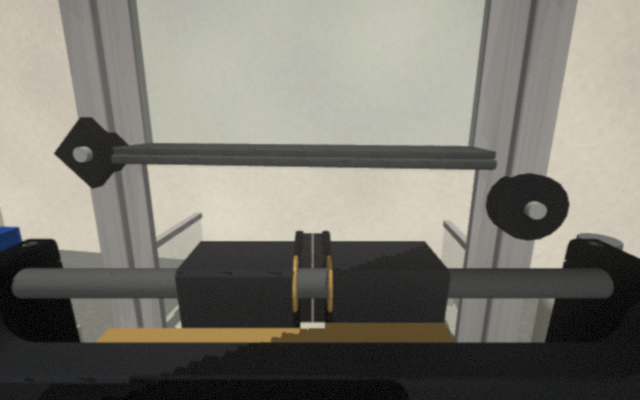

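The backed-off view shows the lip's edge from (113,155) to (495,160), level with the diamond's knob (82,154) and left point (55,152). Now to put numbers on it.

```bash
python3 - <<'E'
from h import *
import cv2
np.set_printoptions(precision=4,suppress=True)
wp=imaging.camera_params("wrist")
L,Rr=lip((113,155),(495.5,159.5),wp); print("lip",L,Rr)
print("knob",tri([ray("scene",(301,204.3)),ray("wrist",(82.3,154),wp)]))
n=np.array([.997,.073,0])
o,v=ray("wrist",(55,152),wp); print("left front pt",o+v*(n@(np.array([.6345,.0725,0])-o))/(n@v))
w=cv2.imread("pics/w6.png"); cv2.imwrite("pics/c6.png",cv2.resize(w[105:200,40:180],None,fx=5,fy=5,interpolation=2))
E
```

```text
lip [0.6151 0.0313 0.2442] [ 0.6426 -0.2373  0.2442]
knob (array([0.6321, 0.0728, 0.2429]), [np.float64(1.2265597493363263), np.float64(1.2265597493362201)])
left front pt [0.6325 0.1003 0.2432]
```

View pics/c6.png

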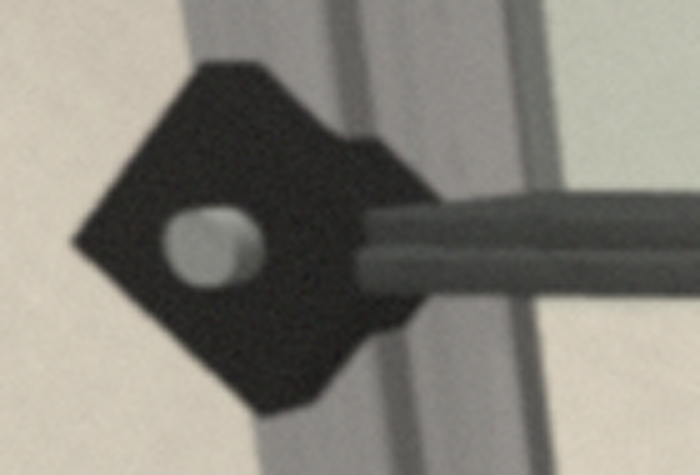

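The lip is within about 1 to 2 mm of the diamond's centre and the tool is clear with no load on it, so I hand in.

```bash
python3 -c "
from h import *
for t in ('dishes','vial','tip_box','tube_rack'):
  imaging.camera('top'); print(t,[(d['box'],round(d['confidence'],2)) for d in imaging.cut_out('top',t)[:1]])
s=get_obs();print(s['time'],s['ft_force'])
print(robot.hand_in())"
```

```text
dishes [([295.6, 260.1, 35.0, 32.0], 0.64)]
vial [([431.4, 221.6, 11.5, 11.1], 0.48)]
tip_box [([488.1, 243.0, 48.9, 32.7], 0.58)]
tube_rack [([259.8, 218.8, 53.3, 34.8], 0.74)]
11.4 [ 0.40790092 -0.28388063 -0.10810218]
the job is handed in; nothing more can be done
None
```

I pushed the window up from beneath its lip with the shut fingertips, raised it about 120 mm, then withdrew and handed the job in at about 11.4 s. The hand-in reports no verdict.

- **Height:** the last wrist picture puts the lip at 244 mm and the diamond's knob and side point at 243 mm. The networks gave 246 mm for the lip and 244 mm for the diamond. All of these are within the 6 mm limit. Earlier pictures put the diamond at up to about 247 mm, which would leave the lip about 2 to 3 mm low, still within the limit.
- **Pushing:** the force while lifting was about 5 to 7 N, at roughly 50 mm/s. The fingers stayed shut and beneath the lip throughout, so nothing was pinched.
- **Released:** the tool stands about 55 mm clear of the lip, and the wrist force had dropped to about 0.5 N.
- **Other things:** the dishes, vial, tip box and tube rack show at their starting places in the top view. I did not re-measure the beaker, jar or wash bottle at the end, but the arm stayed clear of them.

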